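# Turn the washed cup over to drain on the red crate's side

## Task

One of the two yellow square cups is still standing mouth-up. Turn it over and stand it mouth-down in the middle of the grey drain mat that lies on the same side (left or right) as the red crate. Leave the other cup, the jar, the bottle caps, the spatula and the jug where they are.

Things in the scene. Friction and masses are not known exactly. Their poses are not given: they have to be found in the camera images.
- cup: the cup to turn over: rigid yellow plastic, square, straight sides, 58 x 58 mm outside, 100 mm tall, wall 4 mm, flat closed base, about 120 g; starts upright, mouth up; lies steadily on any flat side. Origin: centre of the base's underside; z from base to mouth, x and y square to the side faces. It and the other cup may swap places from run to run
- cup_mouth (a point): centre of that cup's mouth, in the plane of its rim, 100 mm from the base's underside along the cup's z
- other_cup: an identical yellow cup that already stands mouth-down (closed square base on top); leave it. Origin at the centre of its rim, on the counter; z up
- left_mat: grey ribbed drain mat on the robot's left (+y), 170 x 170 mm, 6 mm thick, fixed to the counter; origin at the centre of its underside, x and y along its edges
- right_mat: identical grey drain mat on the robot's right (-y); origin at the centre of its underside
- red_crate: red plastic slatted crate with pale blue bottles, 140 (x) x 280 (y) x 110 mm, fixed, at the back of the counter, on the left (y > 0) or on the right (y < 0), bottles reach about 165 mm high; origin at the centre of its underside. Its side decides the mat
- green_crate: green crate of the same size with white bottles, fixed, on the other side; origin at the centre of its underside
- jar: closed glass jar with a white lid, 72 mm wide, 110 mm tall, standing between the crates; origin at the centre of its underside; leave it
- cap_a: blue bottle cap, 40 mm wide, 16 mm high, lying on the counter; origin at the centre of its underside; leave it
- cap_b: second blue bottle cap, same size; origin at the centre of its underside; leave it
- spatula: wooden spatula, 260 mm long, lying along its x at the left side; leave it
- jug: collapsed white HDPE jug, about 200 x 130 mm, 50 mm high, lying at the left side; origin at the centre of its underside; leave it
There are look-alikes about, which are no part of the job. Leave any blue or orange look-alike of the right_mat alone.

How it is judged:
At the end, for the whole second after the job is handed in: The cup that was mouth-up stands mouth-down, at rest, its rim flat on the drain mat on the red crate's side (left mat if the crate is at y > 0, else right mat), its mouth's centre within 45 mm of the mat's centre and its axis within about 6 degrees of vertical (angle between cup's own z axis and vertical above 3.04 rad and height (world z) of cup_mouth between 0.003 and 0.01 m and linear speed of cup below 0.02 m/s and ((world y of red_crate above 0 m and horizontal distance between cup_mouth and left_mat below 0.045 m) or (world y of red_crate below 0 m and horizontal distance between cup_mouth and right_mat below 0.045 m))); the robot touches nothing.
It fails at once if the other cup is moved by more than 20 mm or tipped (distance of other_cup from where it was at the start of the episode above 0.02 m or angle between other_cup's own z axis and vertical above 0.3 rad).
It fails at once if another thing on the counter (jar, bottle caps, spatula, jug) is moved by more than 20 mm (distance of any of jar, cap_a, cap_b, spatula, jug from where it was at the start of the episode above 0.02 m).
It also fails if it takes over 67 s, if anything falls off the work surface, if the arm or the gripper's body presses on something with over 40 N, if the wrist force passes 120 N, or if a joint passes its speed limit or range.

## Robot

A 6-joint arm with a two-finger parallel gripper is mounted at the origin on the work surface. World frame = base frame: x ahead of the robot, y to its left, z up, the work surface at z = 0. Lengths are in m, angles in rad, forces in N, time in s.
With the tool pointing down it reaches from about 0.4 to 0.825 m from the base axis. Payload 7 kg.
Tool frame: the origin (TCP) lies at the very end of the fingers, on their centre line; the grasp point (between the pads) lies 19 mm behind it; z points along the fingers, y is the line along which they close (so a half turn about z gives the same grasp; the last joint's range is limited). The gripper opens to 85 mm and grips with 20 to 120 N. Pads are 22 mm wide; open, the fingers measure 114 mm over their backs; the gripper's body (76 mm by 85 mm) begins 54 mm behind the grasp point. The pads swing forward as they close: fully open they stand 13 mm farther back than shut.
Start: joints at [1.568, 0.359, 0.012, 0, -1.224, -0.288], TCP at [0.194, 0.647, 0.231] pointing down, gripper open.
Joint ranges: [-3.07, 3.07], [-1.43, 2.12], [-1.02, 1.25], [-3.03, 1.67], [-3.05, -0], [-3.03, 3.03]. Speed limits (rad/s): [2.39, 2.39, 3.01, 3.14, 3.14, 3.14].

## Interface

Orientations are given as a unit quaternion [x, y, z, w].
In Python, from station import readout, read_camera, order, nets gives the robot as it stands. The module is installed in compiled form; this text tells all that it offers.
- The arm moves only by the tool apply_moves, never from a script. Its argument "plan" is text: rows parted by semicolons, each of 7 numbers parted by spaces: the opening, from -1 (shut) to 1 (fully open), then the shift along the tool's x, y, z in mm, then the turn, a rotation vector about the tool's x, y, z in rad. In form: gripper x y z wx wy wz; .... A call has 1 to 20 rows; each row is the pose to reach, as a shift and turn from the pose commanded when the call began, along the tool's axes at that moment; what a row does not reach only later rows make up. A row lasts 1/8 s, in which the tool goes at most 62.5 mm and 10.7 degrees, less where a joint would pass 70% of its speed; a pose out of reach is approached as far as the arm can. A call with a gripper value outside its range is refused whole. The fingers move at their own pace and stop on an object; "force" is the grip in N (left out, the last holds). Time passes only in rows, so rows that repeat a pose let the fingers close. It gives the time, the measured TCP pose, the force, the opening and the grip force at its end, in the units of the state.
- readout.get_state(): the state, without advancing time (a new reading comes with each control period).
- read_camera(name): name is "scene" or "top"; returns a dict with "color" (384x512x3 uint8, red, green, blue), "mtx" (3x3 intrinsics, pixels), "k1" (the pictures are not rectified: a ray, as slopes to the right and down, at radius r is drawn at 1 + k1 r^2 times it, then the intrinsics apply), "rvec" (rotation vector, rad) and "tvec" (3), from world to camera coordinates, as OpenCV has them. Camera axes: x right, y down, z forward; pixel columns grow to the right and rows downward; lengths in m; the calibration is good to about 2 mm. A picture is of the moment at which its call begins. There is no depth.
- order.hand_in(): hands the job in; it is judged then, once.
Trained networks look in the newest picture that a camera, given by its name, has taken for a name from the list of things; names that differ only in an ending like _2 or _b are one class to them, and where a whole thing is asked for, a point or a joint stands for the part that bears it (a point fixed in the world has none). Each returns a list of dicts, best first, with "p" (0 to 1); they miss things now and then, are a little off and sometimes report something else, mostly with a low value. They report only what shows in the picture. A call takes as long as a camera call. They do not tell look-alikes from the thing itself.
- nets.look_for(label, camera): "position" ([column, row] in pixels, amid what is visible of it).
- nets.spot_point(label, camera): "position" ([column, row] in pixels: a listed point, or the origin of a listed thing).
The state is a dict: "time": time; "joint_positions": joint angles; "dq": joint speeds; "joint_torque": joint torques, N m; "tool_pos": TCP position; "ee_rot": TCP orientation; "contact_force": force on the tool from outside, world axes, zero at the start; "wrist_torque": the same for the moment, N m; "width": finger opening in m; "gripper_force": force on a finger pad.
Only numpy, scipy, OpenCV 4.12 (cv2) and the standard library are available. Lean on these libraries where they do the work, as an engineer would, in place of code of your own. Each camera call takes 0.05 s, during which the arm holds its last target. There are 200 camera calls.

## Working session

There is one attempt and no reset: what is moved stays moved. The work goes in short steps, Python scripts to look and compute and a tool call to move; the robot and the scene stay as the last step left them, time stands still between calls to the robot, and variables do not carry over. Pictures are saved under pics/ and viewed, at most 10 in all, crops included, and the job is handed in when it is done.

Besides the shell and the picture viewer there is one more tool, called after "Emit:" as name(argument=value, ...) on one line, values as JSON. apply_moves: Moves the arm, as the interface text tells. Its arguments: {"type":"object","properties":{"plan":{"type":"string"},"force":{"type":"number"}},"required":["plan"]}

```bash
mkdir -p pics; cat > h.py <<'E'
import numpy as np, cv2
from station import readout, read_camera, order, nets
from scipy.spatial.transform import Rotation as R
def cam(n): return read_camera(n)
def ray(c,px):
    K=c["mtx"];d=np.array([(px[0]-K[0][2])/K[0][0],(px[1]-K[1][2])/K[1][1]])
    u=cv2.undistortPoints(np.array([[px]],float),np.array(K,float),np.array([c["k1"],0,0,0.]))[0,0]
    M=R.from_rotvec(np.ravel(c["rvec"])).as_matrix();t=np.ravel(c["tvec"])
    return -M.T@t, M.T@np.array([u[0],u[1],1])
def atz(c,px,z):
    o,d=ray(c,px);return o+d*(z-o[2])/d[2]
def proj(c,P):
    return cv2.projectPoints(np.array(P,float).reshape(-1,3),np.array(c["rvec"],float),np.array(c["tvec"],float),np.array(c["mtx"],float),np.array([c["k1"],0,0,0.]))[0][:,0]
E
python3 - <<'E'
from h import *
ims={n:cam(n) for n in("scene","top")}
for n,c in ims.items(): cv2.imwrite(f"pics/{n}0.png",c["color"][:,:,::-1]); print(n,ray(c,(256,192))[0])
for n in ims:
  for l in("cup","cup_mouth","other_cup","left_mat","right_mat","red_crate","jar","cap_a"):
    print(n,l,[(np.round(d["position"]).tolist(),round(d["p"],2),np.round(atz(ims[n],d["position"],0.1 if l=="cup_mouth" else 0)[:2],3).tolist()) for d in nets.spot_point(l,n)])
print(readout.get_state())
E
```

```text
scene [1.58461714 0.0334895  1.47195941]
top [0.26885708 0.05260673 1.76084485]
scene cup [([226.0, 195.0], 0.83, [0.492, -0.101]), ([329.0, 247.0], 0.25, [0.723, 0.279])]
scene cup_mouth [([225.0, 182.0], 0.64, [0.507, -0.102])]
scene other_cup [([272.0, 201.0], 0.68, [0.52, 0.076]), ([377.0, 185.0], 0.18, [0.436, 0.494])]
scene left_mat [([335.0, 186.0], 0.6, [0.441, 0.329])]
scene right_mat [([175.0, 142.0], 0.93, [0.209, -0.338]), ([112.0, 180.0], 0.76, [0.418, -0.565]), ([174.0, 186.0], 0.6, [0.449, -0.314])]
scene red_crate [([174.0, 252.0], 0.82, [0.745, -0.277])]
scene jar [([259.0, 261.0], 0.75, [0.779, 0.029])]
scene cap_a [([270.0, 232.0], 0.47, [0.662, 0.069]), ([233.0, 232.0], 0.38, [0.66, -0.068])]
top cup [([290.0, 192.0], 0.48, [0.493, -0.094])]
top cup_mouth [([293.0, 190.0], 0.75, [0.486, -0.099])]
top other_cup [([251.0, 190.0], 0.5, [0.502, 0.081])]
top left_mat []
top right_mat [([342.0, 255.0], 0.97, [0.208, -0.326]), ([342.0, 200.0], 0.95, [0.456, -0.33]), ([395.0, 212.0], 0.67, [0.402, -0.577])]
top red_crate [([329.0, 140.0], 0.96, [0.735, -0.278])]
top jar [([262.0, 130.0], 0.78, [0.78, 0.032])]
top cap_a []
{'time': 0.9, 'joint_positions': array([ 1.56810144e+00,  3.58575761e-01,  1.19119324e-02, -6.44461250e-06,
       -1.22409507e+00, -2.88089115e-01]), 'dq': array([ 1.67828003e-04,  1.32661497e-03,  1.25517883e-03, -6.41718194e-04,
        1.60989009e-04,  5.22681749e-05]), 'joint_torque': array([-1.77719403e-05, -5.82956529e+01,  2.93663424e+01,  6.94197312e+00,
       -5.79785083e-04, -6.96849298e-06]), 'tool_pos': array([0.19354106, 0.6466415 , 0.23132197]), 'ee_rot': array([ 9.89449030e-01, -1.44881388e-01, -5.66089055e-06, -1.80908357e-05]), 'contact_force': array([-0.3684681 ,  0.06689005,  0.79972161]), 'wrist_torque': array([-0.01766142, -0.00885867,  0.04657973]), 'gripper_force': 0.0, 'width': 0.0853355768257081}
```

View both.

```bash
python3 - <<'E'
import cv2
a=cv2.imread("pics/scene0.png");b=cv2.imread("pics/top0.png")
cv2.imwrite("pics/s1.png",cv2.resize(a[100:300,60:440],(798,420),interpolation=cv2.INTER_CUBIC))
cv2.imwrite("pics/t1.png",cv2.resize(b[90:290,150:430],(798,570),interpolation=cv2.INTER_CUBIC))
E
```

```text
(no output)
```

View pics/s1.png

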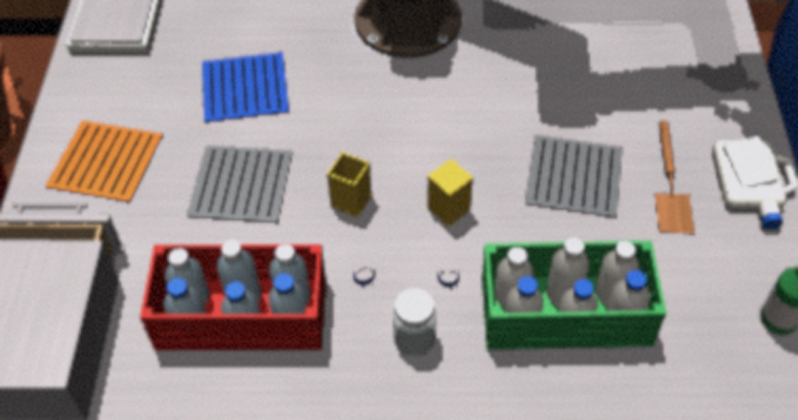

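View pics/t1.png

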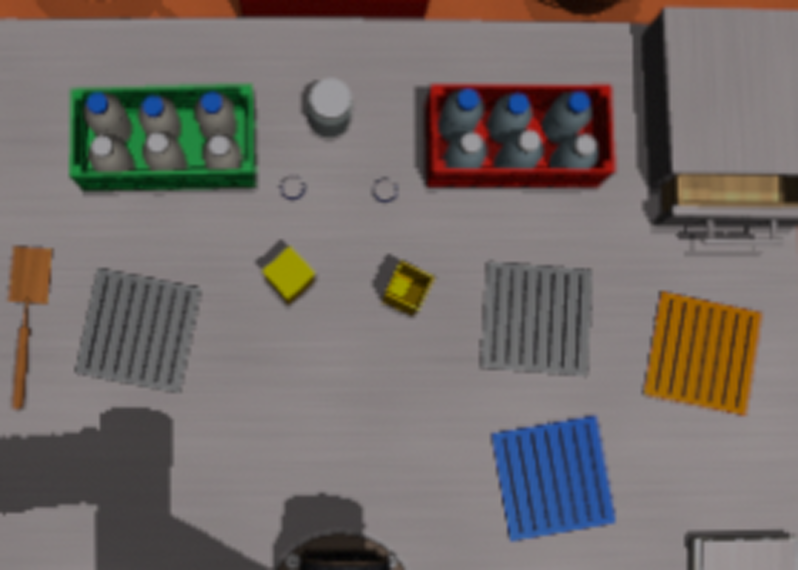

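The scene picture (crop scale 2.1, offset 60,100) shows the open, mouth-up cup at about (226,188) and the closed, mouth-down cup at (274,191). The red crate is on the right (-y). Things that could be taken for the mat I want:
- grey mat on the right at (174,186), top view (338,202)
- blue mat at (176,141)
- orange mat at (110,176)
- grey mat on the left at (333,184), on the green crate's side

I choose the cup at (226,188), which shows a dark cavity, and the right grey mat at (174,186). Next I fit the poses and check the choice in a crop.

```bash
cat > fit.py <<'E'
from h import *
from scipy.optimize import minimize
def hull_mask(c,P):
    m=np.zeros((384*4,512*4),np.uint8); q=cv2.convexHull(((proj(c,P)+.5)*4).astype(np.float32)).astype(np.int32)
    cv2.fillConvexPoly(m,q,1); return m
def cuboid(x,y,yaw,s=.058,h=.1,z=0):
    a=R.from_euler('z',yaw).as_matrix(); return [a@[i*s/2,j*s/2,k]+[x,y,z] for i in(-1,1) for j in(-1,1) for k in(0,h)]
def fit(cs,x0,h=.1,s=.058):
    ms=[]
    for c in cs:
        hsv=cv2.cvtColor(c["color"],cv2.COLOR_RGB2HSV); m=cv2.inRange(hsv,(20,110,40),(38,255,255))
        u,v=proj(c,[x0[0],x0[1],.05])[0]; k=np.zeros_like(m); cv2.circle(k,(int(u),int(v)),24,255,-1)
        ms.append(cv2.resize(m&k,None,fx=4,fy=4,interpolation=cv2.INTER_LINEAR)>127)
    def cost(p): return sum(1-(a&b).sum()/max((a|b).sum(),1) for a,b in((hull_mask(c,cuboid(*p))>0,m) for c,m in zip(cs,ms)))
    return min((minimize(cost,[x0[0],x0[1],y],method="Nelder-Mead",options=dict(initial_simplex=[[x0[0],x0[1],y],[x0[0]+.01,x0[1],y],[x0[0],x0[1]+.01,y],[x0[0],x0[1],y+.3]])) for y in(-.5,0,.5)),key=lambda r:r.fun)
E
python3 - <<'E'
from fit import *
cs=[cam("scene"),cam("top")]
for n,x in(("cup",(.492,-.098)),("other",(.51,.078))):
    r=fit(cs,x); print(n,r.x.round(4),r.fun)
    for c in cs: r=fit([c],x); print('  ',r.x.round(4),r.fun)
print("mat top",atz(cs[1],(150+536*.351,90+319*.351),.006))
print([atz(cs[1],(150+u*.351,90+v*.351),.006).round(3) for u,v in((485,262),(592,268),(588,375),(479,370))])
a=cv2.imread("pics/scene0.png")
cv2.imwrite("pics/c1.png",np.hstack([cv2.resize(a[160:215,200:300],(400,220),interpolation=cv2.INTER_CUBIC),cv2.resize(a[40:260,312:512],(400,440))[:220]*0+cv2.resize(a[40:260,312:512],(400,220))]))
E
```

```text
cup [ 0.4907 -0.1003 -0.4445] 0.27762624676190917
   [ 0.4942 -0.0989 -0.1459] 0.128435718809373
   [ 0.4903 -0.1002 -0.4703] 0.10038293216630201
other [0.51   0.0824 0.7917] 0.22524855062298776
   [0.5094 0.0822 0.2883] 0.14722660517053043
   [0.5103 0.0822 0.7634] 0.07688200747463958
mat top [ 0.44679165 -0.31231355  0.006     ]
[array([ 0.538, -0.232,  0.006]), array([ 0.529, -0.405,  0.006]), array([ 0.358, -0.394,  0.006]), array([ 0.366, -0.22 ,  0.006])]
```

View pics/c1.png

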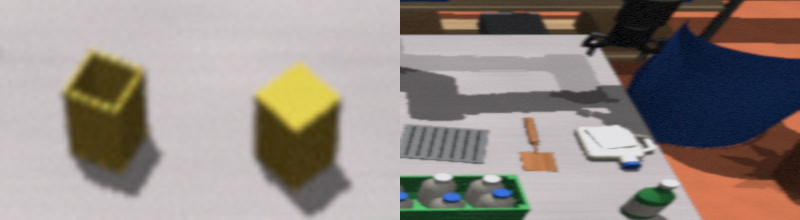

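The left half of the crop confirms it: the cup at about (226,188) shows an open rim, and the cup at (274,190) a closed base. I fit the cup at about (0.491, -0.100) with yaw about -0.48, and the mat centre at (0.447, -0.312). Next is the transit.

```bash
cat >> h.py <<'E'
def rows(poses,p0=None,q0=None):
    "poses: (g, world pos, Rotation) -> rows relative to the pose p0,q0"
    s=readout.get_state(); p0=s["tool_pos"] if p0 is None else p0; R0=R.from_quat(s["ee_rot"] if q0 is None else q0)
    print('; '.join("%g %d %d %d %.2f %.2f %.2f"%(g,*np.round(R0.inv().apply(np.array(p)-p0)*1e3),*(R0.inv()*r).as_rotvec()) for g,p,r in poses))
def tool(zaz,zel,yv):
    "tool z at azimuth/elevation; y as near yv as can be"
    z=np.array([np.cos(zel)*np.cos(zaz),np.cos(zel)*np.sin(zaz),np.sin(zel)]);y=np.array(yv,float);y-=z*(y@z);y/=np.linalg.norm(y)
    return R.from_matrix(np.array([np.cross(y,z),y,z]).T)
E
python3 - <<'E'
from h import *
R0=R.from_quat(readout.get_state()["ee_rot"])
P=[]
for k in range(1,20):
    f=k/19; az=1.279-1.93*f; r=.675-.095*min(1,f*2); z=.231+.17*min(1,k/6)
    P.append((1,[r*np.cos(az),r*np.sin(az),z],R.from_euler('z',az-1.279)*R0))
rows(P+[P[-1]])
E
```

```text
1 68 13 -28 -0.00 -0.00 0.10; 1 133 34 -56 -0.00 -0.00 0.20; 1 194 60 -85 -0.00 -0.00 0.30; 1 252 92 -113 -0.00 -0.00 0.41; 1 304 129 -141 -0.00 -0.00 0.51; 1 353 171 -170 -0.00 -0.00 0.61; 1 395 217 -170 -0.00 -0.00 0.71; 1 432 266 -170 -0.00 -0.00 0.81; 1 464 318 -170 -0.00 -0.00 0.91; 1 493 370 -170 -0.00 -0.00 1.02; 1 522 421 -170 -0.00 -0.00 1.12; 1 545 476 -170 -0.00 -0.00 1.22; 1 562 532 -170 -0.00 -0.00 1.32; 1 574 590 -170 -0.00 -0.00 1.42; 1 579 648 -170 -0.00 -0.00 1.52; 1 579 707 -170 -0.00 -0.00 1.63; 1 573 766 -170 -0.00 -0.00 1.73; 1 561 823 -170 -0.00 -0.00 1.83; 1 543 879 -170 -0.00 -0.00 1.93; 1 543 879 -170 -0.00 -0.00 1.93
```

Emit:
apply_moves(plan="1 68 13 -28 0 0 0.10; 1 133 34 -56 0 0 0.20; 1 194 60 -85 0 0 0.30; 1 252 92 -113 0 0 0.41; 1 304 129 -141 0 0 0.51; 1 353 171 -170 0 0 0.61; 1 395 217 -170 0 0 0.71; 1 432 266 -170 0 0 0.81; 1 464 318 -170 0 0 0.91; 1 493 370 -170 0 0 1.02; 1 522 421 -170 0 0 1.12; 1 545 476 -170 0 0 1.22; 1 562 532 -170 0 0 1.32; 1 574 590 -170 0 0 1.42; 1 579 648 -170 0 0 1.52; 1 579 707 -170 0 0 1.63; 1 573 766 -170 0 0 1.73; 1 561 823 -170 0 0 1.83; 1 543 879 -170 0 0 1.93; 1 543 879 -170 0 0 1.93")

```text
time: 3.5
tool_pos: [0.4596, -0.3538, 0.4015]
ee_rot: [-0.442, 0.897, -0.0, -0.0]
contact_force: [0.6, 1.4, 0.4]
width: 0.0853
gripper_force: 0.0
```

```bash
python3 - <<'E'
from h import *
s=readout.get_state()
for k in("time","joint_positions","tool_pos","ee_rot","joint_torque"):print(k,np.round(s[k],4))
E
```

```text
time 3.5
joint_positions [-3.1880e-01  1.4020e-01  9.7600e-02  4.0000e-04 -1.5281e+00 -3.3620e-01]
tool_pos [ 0.4596 -0.3538  0.4015]
ee_rot [-4.421e-01  8.970e-01 -2.000e-04 -1.000e-04]
joint_torque [ -0.3878 -42.7419  31.017    7.5541  -0.0748  -0.3495]
```

```bash
python3 - <<'E'
from h import *
s=readout.get_state();p=s["tool_pos"];R0=R.from_quat(s["ee_rot"]);u=np.array([np.cos(-.319),np.sin(-.319),0])
rows([(1,p+[0,0,0.0],R.from_rotvec(u*a)*R0) for a in (.15,.3,.45,.6,.7,.7)])
E
```

```text
1 0 0 0 -0.05 -0.14 0.00; 1 0 0 0 -0.10 -0.28 0.00; 1 0 0 0 -0.15 -0.42 0.00; 1 0 0 0 -0.20 -0.57 0.00; 1 0 0 0 -0.23 -0.66 0.00; 1 0 0 0 -0.23 -0.66 0.00
```

Emit:
apply_moves(plan="1 0 0 0 -0.05 -0.14 0; 1 0 0 0 -0.10 -0.28 0; 1 0 0 0 -0.15 -0.42 0; 1 0 0 0 -0.20 -0.57 0; 1 0 0 0 -0.23 -0.66 0; 1 0 0 0 -0.23 -0.66 0")

```text
time: 4.25
tool_pos: [0.4614, -0.3524, 0.3992]
ee_rot: [-0.416, 0.842, 0.246, 0.24]
contact_force: [-0.3, -0.4, 0.3]
width: 0.0856
gripper_force: 0.0
```

```bash
cat > kin.py <<'E'
from h import *
from scipy.optimize import least_squares
LO=np.array([-3.07,-1.43,-1.02,-3.03,-3.05,-3.03]);HI=np.array([3.07,2.12,1.25,1.67,0,3.03])
def fk(q,P,s4=1,s6=-1):
    a2,d4,e,h,L=P; rot=lambda ax,a:R.from_rotvec(np.array(ax,float)*a)
    J=rot([0,0,1],q[0]); A=J*rot([0,1,0],q[1]-q[2]); S=np.array([0,0,h]); E=S+J.apply([a2*np.sin(q[1]),0,a2*np.cos(q[1])])
    F=E+A.apply([d4,0,0]); B=A*rot([1,0,0],s4*q[3]); W=F+B.apply([0,-e,0]); C=B*rot([0,1,0],-q[4])
    T=C*R.from_matrix(np.array([[0,0,1],[0,1,0],[-1,0,0]]))*R.from_euler('z',CZ)*rot([0,0,1],s6*q[5])
    return W+C.apply([L,0,0]),T,(E,F,W)
CZ=0.
E
python3 - <<'E'
import kin; from kin import *
s=readout.get_state(); q3=s["joint_positions"]
D=[([1.568,.3586,.0119,0,-1.2241,-.2881],[.1935,.6466,.2313],[.98945,-.14488,0,0]),([-.3188,.1402,.0976,.0004,-1.5281,-.3362],[.4596,-.3538,.4015],[-.4421,.897,-2e-4,-1e-4]),(q3,s["tool_pos"],s["ee_rot"])]
print(np.round(q3,3),s["time"],s["tool_pos"],s["ee_rot"])
best=None
for s4 in(1,-1):
  for s6 in(1,-1):
    for cz in(0,np.pi/2,np.pi,-np.pi/2):
      kin.CZ=cz
      def res(P):
        o=[]
        for q,p,r in D:
            a,T,_=fk(q,P,s4,s6);o+=list((a-p)*10)+list((T.inv()*R.from_quat(r)).as_rotvec())
        return o
      r=least_squares(res,[.6,.463,.192,.245,.42]);
      if best is None or r.cost<best[0]:best=(r.cost,s4,s6,cz,r.x,np.round(r.fun,3))
print(best)
E
```

```text
[-0.766  0.357  0.443 -0.667 -1.926 -0.04 ] 4.25 [ 0.46142683 -0.35241333  0.39920883] [-0.41589834  0.84205586  0.24614151  0.23955136]
(np.float64(2.395247047213312e-07), -1, -1, -1.5707963267948966, array([0.60138057, 0.463662  , 0.19173554, 0.19890642, 0.37320772]), array([ 0., -0., -0.,  0., -0., -0., -0.,  0.,  0.,  0.,  0., -0.,  0.,
       -0.,  0., -0., -0., -0.]))
```

```bash
cat >> kin.py <<'E'
CZ=-np.pi/2; PP=[.60138,.46366,.19174,.19891,.37321]
def FK(q): return fk(q,PP,-1,-1)
def ik(p,T,q0=None,n=60):
    rng=np.random.default_rng(0); S=[]
    def res(q): a,t,_=FK(q); return np.r_[(a-p)*5,(t.inv()*T).as_rotvec()]
    for i in range(n if q0 is None else 1):
        r=least_squares(res,rng.uniform(LO,HI) if q0 is None else np.clip(q0,LO+1e-3,HI-1e-3),bounds=(LO,HI))
        if r.cost<1e-7 and not any(np.abs(r.x-s).max()<.02 for s in S): S.append(r.x)
    return S
E
python3 - <<'E'
from kin import *
c=np.array([.491,-.1,.053]);m=np.array([.447,-.312,.057])
def show(n,T,p):
    for q in ik(p,T):
        _,_,(E,F,W)=FK(q); print(n,q.round(2),"E",E.round(2),"F",F.round(2),"W",W.round(2))
az=1.09
d=np.array([np.cos(az),np.sin(az),0]);y=np.array([-d[1],d[0],0])
for s in(1,-1): show(f"grasp{s}",tool(az,0,s*y),c+.019*d)
for az in(.8,1.09,1.4,1.8):
  d=np.array([np.cos(az),np.sin(az),0]);y=np.array([-d[1],d[0],0])
  for s in(1,-1): show(f"place{az}{s}",tool(az,0,s*y),m+.019*d)
E
```

```text
grasp1 [-0.8   0.95 -0.17 -1.28 -1.71  1.14] E [ 0.34 -0.35  0.55] F [ 0.48 -0.49  0.13] W [ 0.33 -0.41  0.05]
grasp-1 [-0.8   0.95 -0.17 -1.28 -1.71 -2.  ] E [ 0.34 -0.35  0.55] F [ 0.48 -0.49  0.13] W [ 0.33 -0.41  0.05]
place0.81 [-1.13  0.96 -0.02 -1.26 -1.77  1.01] E [ 0.21 -0.45  0.54] F [ 0.32 -0.68  0.16] W [ 0.2  -0.57  0.06]
place0.8-1 [-1.13  0.96 -0.02 -1.26 -1.77 -2.13] E [ 0.21 -0.45  0.54] F [ 0.32 -0.68  0.16] W [ 0.2  -0.57  0.06]
place1.091 [-1.03  1.01  0.15 -1.14 -1.92  0.93] E [ 0.26 -0.44  0.52] F [ 0.42 -0.7   0.17] W [ 0.28 -0.63  0.06]
place1.09-1 [-1.03  1.01  0.15 -1.14 -1.92 -2.21] E [ 0.26 -0.44  0.52] F [ 0.42 -0.7   0.17] W [ 0.28 -0.63  0.06]
place1.41 [-0.91  1.07  0.33 -1.02 -2.09  0.89] E [ 0.32 -0.42  0.49] F [ 0.53 -0.69  0.18] W [ 0.39 -0.66  0.06]
place1.4-1 [-0.91  1.07  0.33 -1.02 -2.09 -2.25] E [ 0.32 -0.42  0.49] F [ 0.53 -0.69  0.18] W [ 0.39 -0.66  0.06]
place1.81 [-0.74  1.14  0.5  -0.85 -2.3   0.92] E [ 0.4  -0.37  0.45] F [ 0.68 -0.62  0.17] W [ 0.53 -0.66  0.06]
place1.8-1 [-0.74  1.14  0.5  -0.85 -2.3  -2.22] E [ 0.4  -0.37  0.45] F [ 0.68 -0.62  0.17] W [ 0.53 -0.66  0.06]
```

```bash
cat > plan1.py <<'E'
from kin import *
def jrows(q0,q1,n,g=1): 
    return [(g,*FK(q0+(q1-q0)*k/n)[:2]) for k in range(1,n+1)]
E
python3 - <<'E'
from plan1 import *
az=1.09;d=np.array([np.cos(az),np.sin(az),0]);y=np.array([-d[1],d[0],0]);T=tool(az,0,y)
G=np.array([.491,-.1,.053])+.019*d
q0=readout.get_state()["joint_positions"]
pre=G-.13*d
qg=np.array([-0.8,.95,-.17,-1.28,-1.71,1.14])
qp=ik(pre,T,qg)[0]; qh=ik(pre+[0,0,.2],T,qp)[0]
print(qp.round(2),qh.round(2),[a.round(2) for a in FK(qh)[2]],[a.round(2) for a in FK(qp)[2]])
rows(jrows(q0,qh,11)+[(1,pre+[0,0,.15],T),(1,pre+[0,0,.1],T),(1,pre+[0,0,.06],T),(1,pre+[0,0,.06],T)])
E
```

```text
[-0.97  0.97 -0.06 -1.14 -1.82  1.08] [-0.99  0.62 -0.08 -1.22 -1.96  0.76] [array([ 0.19, -0.29,  0.69]), array([ 0.38, -0.59,  0.39]), array([ 0.27, -0.53,  0.25])] [array([ 0.28, -0.41,  0.54]), array([ 0.42, -0.61,  0.14]), array([ 0.27, -0.53,  0.05])]
1 9 5 28 -0.04 -0.07 -0.03; 1 17 11 55 -0.08 -0.14 -0.06; 1 22 19 79 -0.11 -0.22 -0.09; 1 26 26 102 -0.13 -0.30 -0.12; 1 28 34 123 -0.14 -0.38 -0.15; 1 28 41 141 -0.14 -0.47 -0.17; 1 27 48 158 -0.13 -0.55 -0.19; 1 24 55 172 -0.11 -0.64 -0.21; 1 20 61 184 -0.08 -0.72 -0.22; 1 16 65 194 -0.04 -0.80 -0.24; 1 11 68 202 0.01 -0.88 -0.24; 1 41 58 240 0.01 -0.88 -0.24; 1 72 47 278 0.01 -0.88 -0.24; 1 96 38 309 0.01 -0.88 -0.24; 1 96 38 309 0.01 -0.88 -0.24
```

Emit:
apply_moves(plan="1 9 5 28 -0.04 -0.07 -0.03; 1 17 11 55 -0.08 -0.14 -0.06; 1 22 19 79 -0.11 -0.22 -0.09; 1 26 26 102 -0.13 -0.30 -0.12; 1 28 34 123 -0.14 -0.38 -0.15; 1 28 41 141 -0.14 -0.47 -0.17; 1 27 48 158 -0.13 -0.55 -0.19; 1 24 55 172 -0.11 -0.64 -0.21; 1 20 61 184 -0.08 -0.72 -0.22; 1 16 65 194 -0.04 -0.80 -0.24; 1 11 68 202 0.01 -0.88 -0.24; 1 41 58 240 0.01 -0.88 -0.24; 1 72 47 278 0.01 -0.88 -0.24; 1 96 38 309 0.01 -0.88 -0.24; 1 96 38 309 0.01 -0.88 -0.24")

```text
time: 6.12
tool_pos: [0.4403, -0.1965, 0.1124]
ee_rot: [-0.367, 0.607, 0.368, 0.602]
contact_force: [0.1, -0.4, 1.0]
width: 0.0855
gripper_force: 0.0
```

```bash
python3 - <<'E'
from plan1 import *
s=readout.get_state();print(s["time"],s["joint_positions"].round(3),s["tool_pos"],R.from_quat(s["ee_rot"]).as_matrix().round(3))
cs=[cam("scene"),cam("top")]
a,b=cs[0]["color"][80:270,60:330],cs[1]["color"][130:320,240:440]
cv2.imwrite("pics/p2.png",np.hstack([cv2.resize(a,(440,310)),cv2.resize(b,(340,310))])[:,:,::-1])
az=1.09;d=np.array([np.cos(az),np.sin(az),0]);y=np.array([-d[1],d[0],0]);T=tool(az,0,y)
pre=np.array([.491,-.1,.053])-.111*d
rows([(1,pre+[0,0,z],T) for z in(.045,.03,.02,.01,.005,0,0)])
E
```

```text
6.125 [-0.971  0.858 -0.081 -1.16  -1.849  0.993] [ 0.4403435  -0.19646411  0.11242217] [[-0.007 -0.888  0.461]
 [-0.002  0.461  0.888]
 [-1.     0.005 -0.005]]
1 17 1 -1 0.00 -0.01 0.00; 1 32 1 -1 0.00 -0.01 0.00; 1 42 1 -1 0.00 -0.01 0.00; 1 52 1 -1 0.00 -0.01 0.00; 1 57 1 -1 0.00 -0.01 0.00; 1 62 1 -1 0.00 -0.01 0.00; 1 62 1 -1 0.00 -0.01 0.00
```

View pics/p2.png

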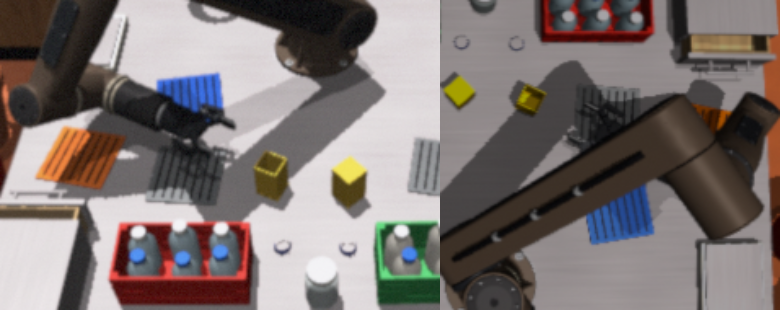

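The cup is still upright ahead of the gripper, in the left panel at about (270,175). The wrist housing looks thick, so I overlay the skeleton to check its table clearance.

```bash
python3 - <<'E'
from plan1 import *
q=readout.get_state()["joint_positions"]; p,T,(E,F,W)=FK(q); z=T.apply([0,0,1]); print(E.round(3),F.round(3),W.round(3),p.round(3))
c=cam("scene"); im=cv2.resize(c["color"][90:170,40:190],(750,400),interpolation=cv2.INTER_CUBIC)[:,:,::-1].copy()
pts=[E,F,W,W+.1*z,W+.2*z,p]; px=(proj(c,pts)-[40,90])*5
for i,u in enumerate(px): cv2.circle(im,tuple(int(v) for v in u),4,(0,255,0) if i<3 else (255,255,0),-1)
for P in(W,F): print("px/mm",np.linalg.norm(proj(c,P+[0,0,.1])-proj(c,P))*5/100, np.linalg.norm(proj(c,P+[0,0.1,0])-proj(c,P))*5/100)
print(px.round())
cv2.imwrite("pics/p3.png",im)
E
```

```text
[ 0.255 -0.374  0.595] [ 0.411 -0.602  0.223] [ 0.269 -0.529  0.118] [ 0.441 -0.198  0.115]
px/mm 0.9588903612522423 1.242852637101308
px/mm 1.0701765354575017 1.366865956943454
[[ 480. -318.]
 [ 236.  252.]
 [ 407.  213.]
 [ 508.  256.]
 [ 612.  300.]
 [ 800.  381.]]
```

View pics/p3.png

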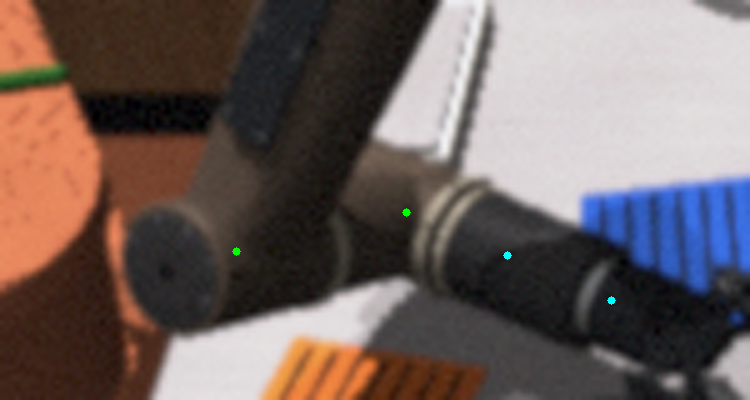

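Housing radius is about 48 mm, so a level tool at 53 mm height is too tight. I'll pitch the tool 4° down for both the pick and the place. The cup then leans about 8° at release and settles flat by itself.

```bash
python3 - <<'E'
from plan1 import *
az=1.09;el=-.07;d=np.array([np.cos(az),np.sin(az),0]);y=np.array([-d[1],d[0],0]);T=tool(az,el,y);z=T.apply([0,0,1])
c=np.array([.4915,-.0998,.053]);at=lambda s:c+s*z
q=readout.get_state()["joint_positions"];qq=ik(at(.019),T,q)[0];print(qq.round(2),FK(qq)[2][2],FK(ik(at(-.111),T,q)[0])[2][2])
rows([(1,at(-.111)+[0,0,.025],T)]+[(1,at(-.111),T)]*2+[(1,at(s),T) for s in(-.09,-.07,-.05,-.03,-.01,.005,.015,.019,.019)])
E
```

```text
[-0.79  0.9  -0.19 -1.26 -1.65  1.11] [ 0.32808425 -0.41308301  0.07777446] [ 0.26810839 -0.52806223  0.08686703]
1 30 1 0 0.00 0.06 0.00; 1 55 1 0 0.00 0.06 0.00; 1 55 1 0 0.00 0.06 0.00; 1 56 1 21 0.00 0.06 0.00; 1 58 1 41 0.00 0.06 0.00; 1 59 1 61 0.00 0.06 0.00; 1 60 1 81 0.00 0.06 0.00; 1 61 1 101 0.00 0.06 0.00; 1 62 1 116 0.00 0.06 0.00; 1 63 1 126 0.00 0.06 0.00; 1 63 1 130 0.00 0.06 0.00; 1 63 1 130 0.00 0.06 0.00
```

Emit:
apply_moves(plan="1 30 1 0 0 0.06 0; 1 55 1 0 0 0.06 0; 1 55 1 0 0 0.06 0; 1 56 1 21 0 0.06 0; 1 58 1 41 0 0.06 0; 1 59 1 61 0 0.06 0; 1 60 1 81 0 0.06 0; 1 61 1 101 0 0.06 0; 1 62 1 116 0 0.06 0; 1 62 1 116 0 0.06 0")

```text
time: 7.52
tool_pos: [0.4935, -0.094, 0.0517]
ee_rot: [-0.378, 0.624, 0.355, 0.584]
contact_force: [-0.3, -0.7, -0.4]
width: 0.0857
gripper_force: 0.0
```

```bash
python3 - <<'E'
from plan1 import *
s=readout.get_state();print(s["time"],s["tool_pos"],s["joint_torque"].round(1))
cs=[cam("scene"),cam("top")]
a,b=cs[0]["color"][140:230,150:300],cs[1]["color"][150:250,240:360]
cv2.imwrite("pics/p4.png",np.hstack([cv2.resize(a,(450,330),interpolation=cv2.INTER_CUBIC),cv2.resize(b,(350,330),interpolation=cv2.INTER_CUBIC)])[:,:,::-1])
E
```

```text
7.525 [ 0.4934844  -0.09395585  0.05169618] [  1.1 -72.1   7.   -0.7  -2.8   0.1]
```

View pics/p4.png

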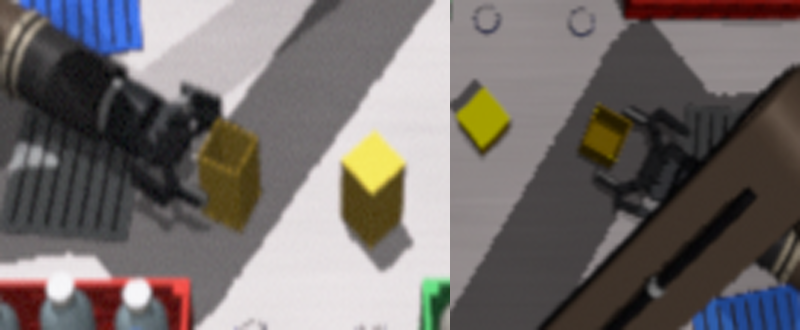

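The open fingers straddle the cup cleanly (left panel about (228,170), right panel about (605,135)). I advance about 20 mm and close.

Emit:
apply_moves(plan="1 0 0 12 0 0 0; 1 0 0 20 0 0 0; 1 0 0 20 0 0 0; -1 0 0 20 0 0 0; -1 0 0 20 0 0 0; -1 0 0 20 0 0 0; -1 0 0 20 0 0 0; -1 0 0 20 0 0 0; -1 0 0 20 0 0 0; -1 0 0 20 0 0 0; -1 0 0 20 0 0 0; -1 0 0 20 0 0 0", force=45)

```text
time: 9.12
tool_pos: [0.5026, -0.0775, 0.0506]
ee_rot: [-0.378, 0.624, 0.354, 0.585]
contact_force: [-1.1, -3.3, 2.7]
width: 0.0578
gripper_force: 38.7
```

```bash
python3 - <<'E'
from plan1 import *
s=readout.get_state();p=s["tool_pos"];R0=R.from_quat(s["ee_rot"]);z=R0.apply([0,0,1]);print(z.round(3),R0.as_matrix().round(3))
D=np.array([.447-.4915,-.312+.0998,.17])
inv=R0.inv()
out=[]
for k in range(1,21):
    lift=min(k/4,1);f=max(0,(k-3)/17);w=3.14*max(0,(k-3)/17)
    t=inv.apply([D[0]*f,D[1]*f,D[2]*lift])*1e3
    out.append("-1 %d %d %d 0 0 %.2f"%(*t.round(),w))
print("; ".join(out))
q=s["joint_positions"]
for k in range(0,18,3):
    f=k/17;T=R0*R.from_rotvec([0,0,3.14*f]); S=ik(p+D*[f,f,1],T,q); q=S[0] if S else q; print(bool(S),q.round(2),FK(q)[2][2].round(2))
E
```

```text
[ 0.463  0.884 -0.066] [[-0.03  -0.886  0.463]
 [-0.058  0.464  0.884]
 [-0.998  0.    -0.066]]
-1 -42 0 -3 0 0 0.00; -1 -85 0 -6 0 0 0.00; -1 -127 0 -8 0 0 0.00; -1 -169 -3 -23 0 0 0.18; -1 -168 -7 -36 0 0 0.37; -1 -167 -10 -48 0 0 0.55; -1 -166 -14 -60 0 0 0.74; -1 -166 -17 -72 0 0 0.92; -1 -165 -21 -85 0 0 1.11; -1 -164 -24 -97 0 0 1.29; -1 -163 -28 -109 0 0 1.48; -1 -162 -31 -121 0 0 1.66; -1 -162 -35 -134 0 0 1.85; -1 -161 -38 -146 0 0 2.03; -1 -160 -42 -158 0 0 2.22; -1 -159 -45 -170 0 0 2.40; -1 -158 -49 -183 0 0 2.59; -1 -158 -52 -195 0 0 2.77; -1 -157 -55 -207 0 0 2.96; -1 -156 -59 -219 0 0 3.14
True [-0.79  0.57 -0.22 -1.3  -1.74  0.82] [ 0.33 -0.41  0.25]
True [-0.84  0.59 -0.17 -1.27 -1.78  0.25] [ 0.32 -0.44  0.25]
True [-0.89  0.62 -0.11 -1.24 -1.82 -0.32] [ 0.31 -0.48  0.25]
True [-0.93  0.64 -0.06 -1.22 -1.86 -0.9 ] [ 0.31 -0.52  0.25]
True [-0.97  0.67  0.01 -1.2  -1.91 -1.48] [ 0.3  -0.56  0.25]
True [-1.01  0.7   0.07 -1.19 -1.95 -2.06] [ 0.29 -0.59  0.25]
```

Emit:
apply_moves(plan="-1 -42 0 -3 0 0 0; -1 -85 0 -6 0 0 0; -1 -127 0 -8 0 0 0; -1 -169 -3 -23 0 0 0.18; -1 -168 -7 -36 0 0 0.36; -1 -167 -10 -48 0 0 0.54; -1 -166 -14 -60 0 0 0.72; -1 -166 -17 -72 0 0 0.90; -1 -165 -21 -85 0 0 1.08; -1 -164 -24 -97 0 0 1.26; -1 -163 -28 -109 0 0 1.44; -1 -162 -31 -121 0 0 1.62; -1 -162 -35 -134 0 0 1.80; -1 -161 -38 -146 0 0 1.98; -1 -160 -42 -158 0 0 2.16; -1 -159 -45 -170 0 0 2.34; -1 -158 -49 -183 0 0 2.52; -1 -158 -52 -195 0 0 2.70; -1 -157 -55 -207 0 0 2.88; -1 -156 -59 -219 0 0 3.06")

```text
time: 11.62
tool_pos: [0.4584, -0.2896, 0.2199]
ee_rot: [0.61, 0.401, 0.597, -0.332]
contact_force: [0.5, 0.0, -2.1]
width: 0.0577
gripper_force: 38.9
```

```bash
python3 - <<'E'
from plan1 import *
s=readout.get_state();p=s["tool_pos"];T=R.from_quat(s["ee_rot"]);print(s["time"],s["width"],s["gripper_force"],s["joint_positions"].round(2),p,T.as_matrix().round(3))
cs=[cam("scene"),cam("top")]
a,b=cs[0]["color"][110:220,120:270],cs[1]["color"][150:250,270:390]
cv2.imwrite("pics/p5.png",np.hstack([cv2.resize(a,(450,330),interpolation=cv2.INTER_CUBIC),cv2.resize(b,(350,330),interpolation=cv2.INTER_CUBIC)])[:,:,::-1])
E
```

```text
11.625 0.057694748533679584 38.92854988574982 [-1.03  0.72  0.12 -1.18 -1.98 -2.37] [ 0.45844015 -0.28961784  0.21994298] [[-0.036  0.886  0.463]
 [ 0.093 -0.458  0.884]
 [ 0.995  0.075 -0.066]]
```

View pics/p5.png

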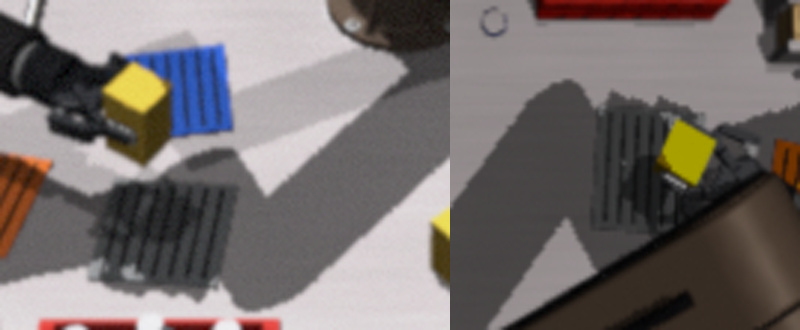

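The cup is now inverted over the mat, with its closed base on top at left panel about (137,85) and right panel about (687,152). Next I compute the lowering.

```bash
python3 - <<'E'
from plan1 import *
p1=np.array([.5026,-.0775,.0506]);R1=R.from_matrix(np.array([[-.03,-.886,.463],[-.058,.464,.884],[-.998,0,-.066]]))
loc=lambda P:R1.inv().apply(np.array(P)-p1)
a=-.48; ax=R.from_euler('z',a)
rim=[loc(ax.apply([i*.029,j*.029,.1])+[.4915,-.0998,0]) for i in(-1,1) for j in(-1,1)]
m=np.mean(rim,0); sh=np.array([0,m[1],0]); rim=[r-sh for r in rim]; m=m-sh; print("mouth in tool",m)
s=readout.get_state();T=R.from_quat(s["ee_rot"])*R.from_rotvec([0,0,.08]); print(T.as_matrix().round(3)[2])
h=min(T.apply(r)[2] for r in rim); print("low",h,"lean rims",[T.apply(r)[2].round(4) for r in rim])
tgt=np.array([.447,-.312,0])-T.apply(m); tgt[2]=.006-h; print(tgt)
q=ik(tgt,T,s["joint_positions"])[0];print(q.round(2),FK(q)[2][2],FK(q)[2][1])
rows([(-1,tgt+[0,0,z],T) for z in(.12,.08,.05,.03,.02,.01,.008,.006,.004,.003,.003)])
E
```

```text
mouth in tool [-0.04765859  0.         -0.02809355]
[ 0.998 -0.001 -0.066]
low -0.04954207148846276 lean rims [np.float64(-0.0419), np.float64(-0.0495), np.float64(-0.0418), np.float64(-0.0495)]
[ 0.46155023 -0.28440539  0.05554207]
[-1.01  0.96  0.12 -1.12 -1.86 -2.21] [ 0.28851775 -0.61415005  0.08031963] [ 0.42795791 -0.6787029   0.19500878]
-1 -44 -3 10 0.00 -0.00 0.08; -1 -83 -6 12 0.00 -0.00 0.08; -1 -113 -9 14 0.00 -0.00 0.08; -1 -133 -10 15 0.00 -0.00 0.08; -1 -143 -11 16 0.00 -0.00 0.08; -1 -153 -12 17 0.00 -0.00 0.08; -1 -155 -12 17 0.00 -0.00 0.08; -1 -157 -12 17 0.00 -0.00 0.08; -1 -159 -12 17 0.00 -0.00 0.08; -1 -160 -12 17 0.00 -0.00 0.08; -1 -160 -12 17 0.00 -0.00 0.08
```

Emit:
apply_moves(plan="-1 -44 -3 10 0 0 0.08; -1 -83 -6 12 0 0 0.08; -1 -113 -9 14 0 0 0.08; -1 -133 -10 15 0 0 0.08; -1 -143 -11 16 0 0 0.08; -1 -153 -12 17 0 0 0.08; -1 -155 -12 17 0 0 0.08; -1 -157 -12 17 0 0 0.08; -1 -159 -12 17 0 0 0.08; -1 -160 -12 17 0 0 0.08; -1 -160 -12 17 0 0 0.08")

```text
time: 13.1
tool_pos: [0.4622, -0.2842, 0.0594]
ee_rot: [0.624, 0.379, 0.585, -0.353]
contact_force: [0.1, 0.7, -1.3]
width: 0.0578
gripper_force: 38.9
```

Emit:
apply_moves(plan="-1 -1 0 0 0 0 0; -1 -2 0 0 0 0 0; -1 -3 0 0 0 0 0; -1 -4 0 0 0 0 0; -1 -4 0 0 0 0 0; -1 -4 0 0 0 0 0")

```text
time: 13.85
tool_pos: [0.4621, -0.2845, 0.0558]
ee_rot: [0.624, 0.379, 0.585, -0.354]
contact_force: [-1.2, -1.0, 3.1]
width: 0.0576
gripper_force: 38.9
```

Vertical force rose about 4 N, so the rim is touching. I release.

Emit:
apply_moves(plan="-0.2 0 0 0 0 0 0; 0.2 0 0 0 0 0 0; 0.4 0 0 0 0 0 0; 0.6 0 0 0 0 0 0; 0.8 0 0 0 0 0 0; 1 0 0 0 0 0 0; 1 0 0 0 0 0 0; 1 0 0 0 0 0 0; 1 0 0 0 0 0 0; 1 0 0 0 0 0 0")

```text
time: 15.1
tool_pos: [0.4621, -0.2845, 0.0554]
ee_rot: [0.624, 0.379, 0.585, -0.353]
contact_force: [0.3, 0.8, -0.2]
width: 0.0852
gripper_force: 0.0
```

```bash
python3 - <<'E'
from plan1 import *
cs=[cam("scene"),cam("top")]
a,b=cs[0]["color"][110:220,120:270],cs[1]["color"][150:250,270:390]
cv2.imwrite("pics/p6.png",np.hstack([cv2.resize(a,(450,330),interpolation=cv2.INTER_CUBIC),cv2.resize(b,(350,330),interpolation=cv2.INTER_CUBIC)])[:,:,::-1])
E
```

```text
(no output)
```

View pics/p6.png

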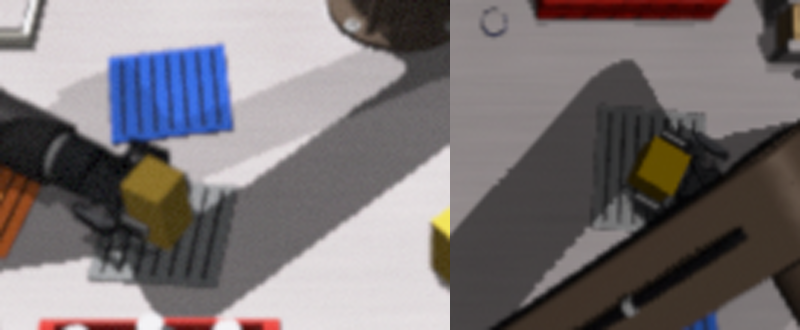

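The cup stands on the mat between the open fingers (left panel about (160,200)). I retreat straight back along the tool, slowly at first.

Emit:
apply_moves(plan="1 0 0 -6 0 0 0; 1 0 0 -15 0 0 0; 1 0 0 -27 0 0 0; 1 -1 0 -40 0 0 0; 1 -2 0 -55 0 0 0; 1 -3 0 -75 0 0 0; 1 -5 0 -95 0 0 0; 1 2 0 -115 0 0 0; 1 10 0 -120 0 0 0; 1 30 0 -125 0 0 0; 1 60 0 -125 0 0 0; 1 90 0 -125 0 0 0; 1 90 0 -125 0 0 0")

```text
time: 16.82
tool_pos: [0.4075, -0.3899, 0.1574]
ee_rot: [0.624, 0.381, 0.585, -0.351]
contact_force: [0.3, -0.2, -0.8]
width: 0.0857
gripper_force: 0.0
```

```bash
python3 - <<'E'
from fit import *
cs=[cam("scene"),cam("top")]
for c in cs: r=fit([c],(.447,-.312)); print(r.x.round(3),r.fun)
for l in("cup_mouth","other_cup"):
  for i,n in enumerate(("scene","top")): print(n,l,[(np.round(d["position"]).tolist(),round(d["p"],2),atz(cs[i],d["position"],.006).round(3)[:2]) for d in nets.spot_point(l,n)])
r=fit(cs,(.51,.082));print("other",r.x.round(3))
s=readout.get_state();print(s["time"],s["tool_pos"],s["contact_force"])
a,b=cs[0]["color"][110:220,120:270],cs[1]["color"][150:250,270:390]
cv2.imwrite("pics/p7.png",np.hstack([cv2.resize(a,(450,330),interpolation=cv2.INTER_CUBIC),cv2.resize(b,(350,330),interpolation=cv2.INTER_CUBIC)])[:,:,::-1])
E
```

```text
[ 0.443 -0.314  1.062] 0.057710390220968466
[ 0.448 -0.318 -0.512] 0.22770700636942676
scene cup_mouth [([176.0, 187.0], 0.65, array([ 0.458, -0.3  ])), ([174.0, 251.0], 0.52, array([ 0.746, -0.276]))]
top cup_mouth [([337.0, 200.0], 0.49, array([ 0.453, -0.308]))]
scene other_cup [([272.0, 201.0], 0.93, array([0.523, 0.077])), ([172.0, 248.0], 0.34, array([ 0.735, -0.285]))]
top other_cup [([249.0, 187.0], 0.6, array([0.513, 0.09 ])), ([336.0, 202.0], 0.46, array([ 0.447, -0.3  ]))]
other [ 0.511  0.082 -0.839]
17.125 [ 0.40688998 -0.38926994  0.15287169] [ 0.38964359  0.30788645 -0.44498375]
```

View pics/p7.png

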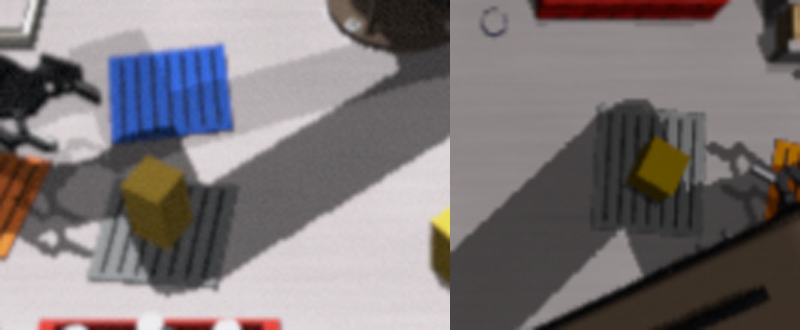

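The cup stands upright with its closed base on top, near the mat's centre (fit at about (0.443, -0.314)). The other cup is unmoved and the gripper is clear.

```bash
python3 -c "
from station import order
print(order.hand_in())"
```

```text
the job is handed in; nothing more can be done
None
```

I turned the mouth-up cup over, stood it mouth-down within about 5 mm (by camera fit) of the centre of the right grey mat on the red crate's side, and handed the job in at about 17 s; no verdict came back.

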